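Third hand for a fan: set the torque driver, then hold the fan pressed on the power unit

TASK

A colleague is about to screw the small upright fan onto the open end of the power unit. First turn the setting sleeve of the torque driver standing in its block to 4; then take the fan and, with its strut side towards the unit, press it squarely and centred against the sprung rubber frame, upright at bench level, with a steady push of about 10 N (never as much as 25 N). Finish while still holding it pressed there, the sleeve still at 4, and leave everything else on the bench where it is.

Things in the scene. Friction and masses are not known exactly. Their poses are not given: they have to be found in the camera images.
- casing: Bare steel power unit casing, fixed: 200 long, 110 wide, 66 high; a small grey bench stop on each side near its far end. The open fan end looks roughly to the robot. Origin on the bench, below the centre of the rubber frame's front face as it stands unpressed. x points level into the casing (the push direction), y left, z up. Steel end at x = +20 mm, far end +220.
- cushion: Black rubber-faced square frame, 64 wide, 58 high, 6 thick, sprung, 20 mm before the casing's steel end. Origin: centre of its front face, 31 mm above the bench; axes as the casing's. Pressed, it slides along x into the casing, up to 17 mm, then a hard stop. No preload, 1.0 N per mm: 10 N is 10 mm of travel.
- fan: Small black axial fan standing loose on one edge, 60 x 60 mm, 38 thick, 0.13 to 0.2 kg. Pinch its two flat 60 x 38 sides, 60 mm apart along y. Origin: centre of its underside; x along the airflow (thickness) towards the strut side, z up. At the start x is within 0.5 rad of the robot's x. (A larger 80 mm fan lies flat elsewhere: not that one.)
- fan_face (a point): Centre of the fan's strut side (four straight struts in a cross), 19 mm along x from the fan's middle and 30 mm above its underside: this face goes against the rubber frame.
- driver: Torque driver upright in a fixed 80 x 80 x 40 mm aluminium block. Origin: centre of the block's underside. Black handle, 38 mm diameter; black scale disc, 68 diameter, top 104 above the bench, with six white ticks 30 degrees apart, 1 to 6 clockwise seen from above; 1 is a double tick. Tick n lies at 75 - 30 (n - 1) degrees from x towards y (tick 4: -15).
- sleeve (a joint): Angle of the setting sleeve, rad: 0 at number 1, growing clockwise seen from above by 0.524 per number, so 4 is 1.571. A light spring detent (under 0.15 N m) clicks it into each number; let go, it stays within 0.1 of a number. Starts at 1 to 3; end stops just before 1 and past 6.
- sleeve_top (a point): Centre of the top of the aluminium setting sleeve: an upright knurled cylinder, 34 mm diameter, 34 mm high, from 105 to 139 mm above the bench, on the driver's axis. x points along the pointer.
- sleeve_pointer (a point): Tip of the small white pointer at the sleeve's foot, 24.5 mm from its axis, 107 mm above the bench; the pointer is 3 mm high, so grip the sleeve above 110 mm. A black line on the sleeve's top points the same way.
- board: Green circuit board, 90 x 80 x 8 mm, lying flat, loose; a bystander. Origin at its underside.
- heatsink: Finned aluminium heat sink, 40 x 40 x 28 mm, loose; a bystander. Origin at its underside.
- screwdriver: Screwdriver, 170 mm long, lying flat, loose; a bystander. Origin at its underside.
- spool: Grey spool, 60 mm diameter, 42 mm high, loose; a bystander. Origin at its underside.
- meter: Orange multimeter, 150 x 80 x 36 mm, lying flat, loose; a bystander. Origin at its underside.
- tray: Grey open tray, 100 x 70 x 22 mm, loose; a bystander. Origin at its underside.
- big_fan: The larger fan, 80 x 80 x 25 mm, lying flat, loose; a bystander. Origin at its underside.
- flux: White bottle, 44 mm diameter, 120 mm high, loose; a bystander. Origin at its underside.
Things that resemble listed ones, but are neither listed nor needed, are in the scene too. What is shaped like the fan but blue or yellow is not meant.

How it is judged (in metres and radians):
On the way, in this order (a step that is already met when the one before it is completed fails the run):
1. the setting sleeve stands at 4 (value of joint sleeve between 1.421 and 1.721 rad), for 0.2 s.
2. with the sleeve at 4, the fan is pressed squarely against the rubber frame with 6 to 14 N (all of step 1 and contact force between fan and cushion between 6 and 14 N and y of fan_face in the frame of cushion between -0.005 and 0.005 m and x of fan_face in the frame of cushion between -0.006 and 0.006 m and height (world z) of fan between -0.004 and 0.006 m and angle between the x axis of fan and the x axis of casing, either way round below 0.1 rad and angle between fan's own z axis and vertical below 0.1 rad and contact force between any of the fingers, the arm and fan above 2 N and linear speed of fan below 0.01 m/s), for 1 s.
At the end, for the whole second after the job is handed in: Sleeve at 4 (within 0.15 rad); the robot holds the fan with its strut side on the rubber frame at 6 to 14 N, centred sideways within 5 mm, its underside less than 6 mm above the bench, square to the casing within 0.1 rad and upright within 0.1 rad, at rest, through the last second (all of step 2); the arm keeps its last pose, push and grip.
It fails at once if the fan is pushed against the frame with 25 N or more (contact force between fan and cushion above 25 N).
It fails at once if another thing on the bench is shifted by more than 30 mm (distance of any of board, heatsink, screwdriver, spool, meter, tray, big_fan, flux from where it was at the start of the episode above 0.03 m).
It also fails if it takes over 61 s, if anything falls off the work surface, if the arm or the gripper's body presses on something with over 40 N, if the wrist force passes 120 N, or if a joint passes its speed limit or range.

ROBOT

A 7-joint arm with a two-finger parallel gripper is mounted at the origin on the work surface. World frame = base frame: x ahead of the robot, y to its left, z up, the work surface at z = 0. Lengths are in mm, angles in rad, forces in N, time in s.
With the tool pointing down it reaches from about 400 to 850 mm from the base axis. Payload 4.4 kg.
Tool frame: the origin (TCP) lies at the very end of the fingers, on their centre line; the grasp point (between the pads) lies 19 mm behind it; z points along the fingers, y is the line along which they close (so a half turn about z gives the same grasp; the last joint's range is limited). The gripper opens to 94 mm and grips with 3 to 60 N. Pads are 16 mm wide; open, the fingers measure 119 mm over their backs; the gripper's body (75 mm by 177 mm) begins 78 mm behind the grasp point.
Start: joints at [-1.325, 0.628, 0.038, 1.517, -0.027, 0.996, -0.02], TCP at [199.377, 618.682, 205.478] pointing down, gripper open.
Joint ranges: [-3.06, 3.06], [-0.37, 2.12], [-1.25, 1.32], [0.18, 2.47], [-1.1, 4.24], [0.23, 1.98], [-2.94, 2.94]. Speed limits (rad/s): [2.57, 2.57, 3.14, 3.14, 3.14, 3.14, 3.14].

INTERFACE

Orientations are given as [roll, pitch, yaw] about the fixed x, y, z axes, in that order (R = Rz(yaw) Ry(pitch) Rx(roll)).
In Python, from plant import r gives the robot as it stands.
- The arm moves only by the tool send_rows, never from a script. Its argument "moves" is a list of rows, each an object of numbers: "x", "y", "z": the shift along the world's x, y, z normalised to -1 to 1, where 1 is 400 mm; "wx", "wy", "wz": the turn, a rotation vector about the world's x, y, z normalised to -1 to 1, where 1 is 60 degrees; "claw": the opening, from -1 (shut) to 1 (fully open). In form: [{"x": .., "y": .., "z": .., "wx": .., "wy": .., "wz": .., "claw": ..}, ...]. A call has 1 to 20 rows; each row is the pose to reach, as a shift and turn from the pose commanded when the call began; what a row does not reach only later rows make up. A row lasts 1/10 s, in which the tool goes at most 50 mm and 8.59 degrees, less where a joint would pass 70% of its speed; a pose out of reach is approached as far as the arm can. A call with a number of a shift or a turn outside -1 to 1 is refused whole. A call with a gripper value outside its range is refused whole. The fingers move at their own pace and stop on an object; "newtons" is the grip in N (left out, the last holds). Time passes only in rows, so rows that repeat a pose let the fingers close. It gives the time, the measured TCP pose, the force, the opening and the grip force at its end, in the units of the state.
- r.observe(): the state, without advancing time (a new reading comes with each control period).
- r.get_image(name): name is "side" or "top"; returns a dict with "frame" (480x640x3 uint8, blue, green, red), "depth" (480x640 float32, mm along the optical axis (not along the pixel's ray), 0 where there is no reading), "mtx" (3x3 intrinsics, pixels), "rvec" (rotation vector, rad) and "tvec" (3), from world to camera coordinates, as OpenCV has them. Camera axes: x right, y down, z forward; pixel columns grow to the right and rows downward; lengths in mm; the calibration is good to about 2 mm. A picture is of the moment at which its call begins.
- r.close_job(): hands the job in; it is judged then, once.
Trained networks look in a picture, given as the dict that the camera call returned (one of the last four; its "shot" number tells which), for a name from the list of things; names that differ only in an ending like _2 or _b are one class to them, and where a whole thing is asked for, a point or a joint stands for the part that bears it (a point fixed in the world has none). Each returns a list of dicts, best first, with "conf" (0 to 1); they miss things now and then, are a little off and sometimes report something else, mostly with a low value. They report only what shows in the picture. A call takes as long as a camera call. They do not tell look-alikes from the thing itself.
- r.cut_out(thing, picture): "mask" (480x640 bool, what is visible of it) and "extent" ([left, top, right, bottom] in pixels, round what is visible of it).
- r.tip_of(thing, picture): "at" ([row, column] in pixels: a listed point, or the origin of a listed thing).
The state is a dict: "time_s": time; "q": joint angles; "qvel": joint speeds; "joint_efforts": joint torques, N m; "tcp_pos": TCP position; "tcp_rot": TCP orientation; "ft_force": force on the tool from outside, world axes, zero at the start; "ft_torque": the same for the moment, N m; "width": finger opening in mm; "finger_force": force on a finger pad.
Only numpy, scipy, OpenCV 4.12 (cv2) and the standard library are available. Lean on these libraries where they do the work, as an engineer would, in place of code of your own. Each camera call takes 0.05 s, during which the arm holds its last target. There are 200 camera calls.

## Working session

There is one attempt and no reset: what is moved stays moved. The work goes in short steps, Python scripts to look and compute and a tool call to move; the robot and the scene stay as the last step left them, time stands still between calls to the robot, and variables do not carry over. Pictures are saved under pics/ and viewed, at most 10 in all, crops included, and the job is handed in when it is done.

Besides the shell and the picture viewer there is one more tool, called after "Emit:" as name(argument=value, ...), one argument or row to a line, values as JSON. send_rows: Moves the arm, as the interface text tells. Its arguments: {"type":"object","properties":{"moves":{"type":"array","items":{"type":"object","properties":{"x":{"type":"number"},"y":{"type":"number"},"z":{"type":"number"},"wx":{"type":"number"},"wy":{"type":"number"},"wz":{"type":"number"},"claw":{"type":"number"}}}},"newtons":{"type":"number"}},"required":["moves"]}

```bash
mkdir -p pics && cat > h.py <<'E'
import numpy as np, cv2
from plant import r
def pose(im):
    R,_=cv2.Rodrigues(np.array(im["rvec"],float)); return R,np.array(im["tvec"],float).ravel(),np.array(im["mtx"],float)
def cloud(im):
    R,t,K=pose(im); d=im["depth"]; v,u=np.mgrid[:480,:640]
    c=np.stack([(u-K[0,2])/K[0,0]*d,(v-K[1,2])/K[1,1]*d,d],-1)
    w=(c-t)@R; w[d<=0]=np.nan; return w
def onplane(im,rc,z):
    R,t,K=pose(im); ray=R.T@np.array([(rc[1]-K[0,2])/K[0,0],(rc[0]-K[1,2])/K[1,1],1]); o=-R.T@t
    return o+ray*(z-o[2])/ray[2]
E
python3 - <<'E'
from h import *
for n in ["top","side"]:
    im=r.get_image(n); cv2.imwrite(f"pics/{n}1.png",im["frame"]); w=cloud(im)
    R,t,K=pose(im); print(n,"cam",(-R.T@t).round(),"f",K[0,0].round())
    for th in ["casing","cushion","fan","driver","sleeve","flux","spool","meter"]:
        for o in r.cut_out(th,im)[:3]:
            m=o["mask"]; p=w[m]; p=p[~np.isnan(p[:,0])]
            print(th,round(o["conf"],2),o["extent"],np.median(p,0).round() if len(p) else None, np.percentile(p,[2,98],axis=0).round().tolist() if len(p) else None)
    for th in ["fan","fan_face","cushion","sleeve_top","sleeve_pointer","driver","casing"]:
        print(th,[(round(o["conf"],2),np.round(o["at"],1).tolist()) for o in r.tip_of(th,im)[:3]])
o=r.observe();print(o["time_s"],o["tcp_pos"],o["tcp_rot"],o["width"],o["ft_force"])
E
```

```text
top cam [ 235.   -7. 1520.] f 619.0
casing 0.87 [287.3, 128.2, 356.2, 228.4] [724.  17.  65.] [[616.0, -47.0, 2.0], [837.0, 95.0, 73.0]]
casing 0.49 [268.0, 285.3, 278.9, 355.0] [334. 116.  22.] [[289.0, 103.0, 1.0], [443.0, 128.0, 31.0]]
cushion 0.73 [318.5, 217.4, 346.8, 228.1] [617.  -7.  13.] [[606.0, -39.0, -4.0], [630.0, 23.0, 65.0]]
cushion 0.29 [431.1, 165.1, 463.2, 227.5] [ 697. -284.   36.] [[628.0, -325.0, 5.0], [774.0, -246.0, 46.0]]
fan 0.98 [431.8, 324.2, 456.9, 355.9] [ 339. -283.   59.] [[309.0, -308.0, 4.0], [369.0, -261.0, 66.0]]
fan 0.65 [419.6, 253.3, 446.2, 281.0] [ 513. -251.   58.] [[485.0, -276.0, 2.0], [547.0, -230.0, 66.0]]
fan 0.58 [422.4, 292.3, 453.0, 314.2] [ 424. -272.   59.] [[407.0, -303.0, 3.0], [446.0, -245.0, 66.0]]
sleeve 0.77 [188.1, 250.0, 206.4, 268.1] [482. 291. 138.] [[467.0, 277.0, 112.0], [498.0, 308.0, 145.0]]
sleeve 0.63 [182.4, 166.6, 227.7, 206.1] [687. 326.  21.] [[646.0, 280.0, -1.0], [735.0, 368.0, 31.0]]
flux 0.72 [137.6, 205.7, 166.9, 229.8] [592. 428.  79.] [[577.0, 414.0, 6.0], [613.0, 453.0, 124.0]]
spool 0.98 [216.5, 209.2, 242
[... 1920 characters left out ...]
2.0, 46.0]]
spool 0.45 [363.2, 247.0, 382.1, 277.6] [614. -12.  34.] [[604.0, -43.0, 1.0], [624.0, 21.0, 64.0]]
meter 0.73 [414.5, 325.0, 492.3, 373.8] [ 694. -297.   36.] [[627.0, -328.0, 3.0], [771.0, -250.0, 45.0]]
fan [(0.85, [379.8, 329.1]), (0.85, [428.6, 334.7]), (0.82, [396.7, 288.7])]
fan_face [(0.92, [346.8, 366.5]), (0.86, [398.1, 288.2]), (0.83, [415.1, 335.8])]
cushion [(0.56, [262.6, 373.3])]
sleeve_top [(0.79, [160.2, 289.7])]
sleeve_pointer [(0.62, [164.0, 292.0])]
driver [(0.81, [202.3, 288.8])]
casing [(0.96, [271.0, 372.7])]
1.6 [199.39405606 618.65945104 205.45005856] [-3.14156104e+00  1.26703702e-06  2.82981719e+00] 93.95748391040307 [-0.04073364  0.50933971  0.18193226]
```

```bash
python3 - <<'E'
import cv2, numpy as np
a=cv2.imread("pics/top1.png");b=cv2.imread("pics/side1.png")
cv2.imwrite("pics/a.png",cv2.resize(a[110:410,120:520],(800,600),interpolation=cv2.INTER_CUBIC))
# composite: driver top, fans top, fans side, cushion
c=lambda im,v,u,h,w:cv2.resize(im[v:v+h,u:u+w],(400,300),interpolation=cv2.INTER_CUBIC)
cv2.imwrite("pics/b.png",np.vstack([np.hstack([c(a,238,172,48,64),c(b,150,260,60,80)]),np.hstack([c(a,240,400,120,160),c(b,330,260,105,140)])]))
E
```

```text
(no output)
```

View pics/a.png

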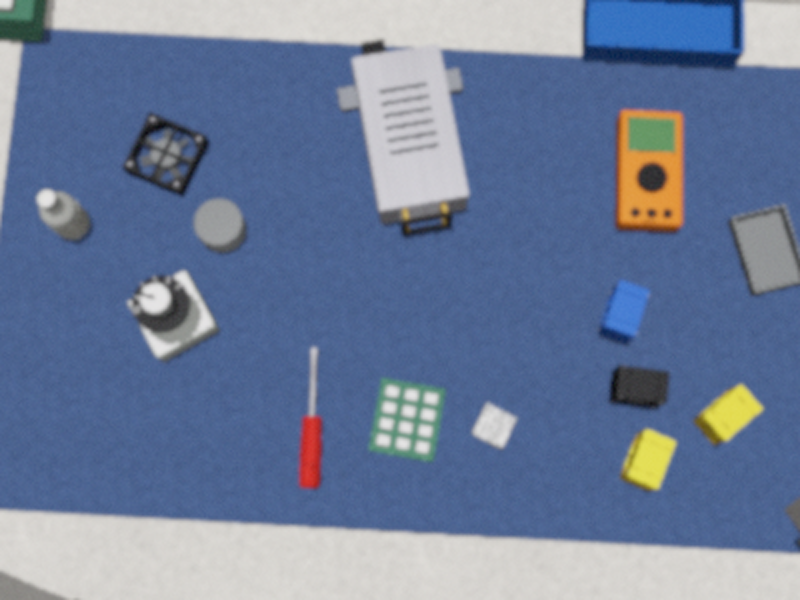

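View pics/b.png

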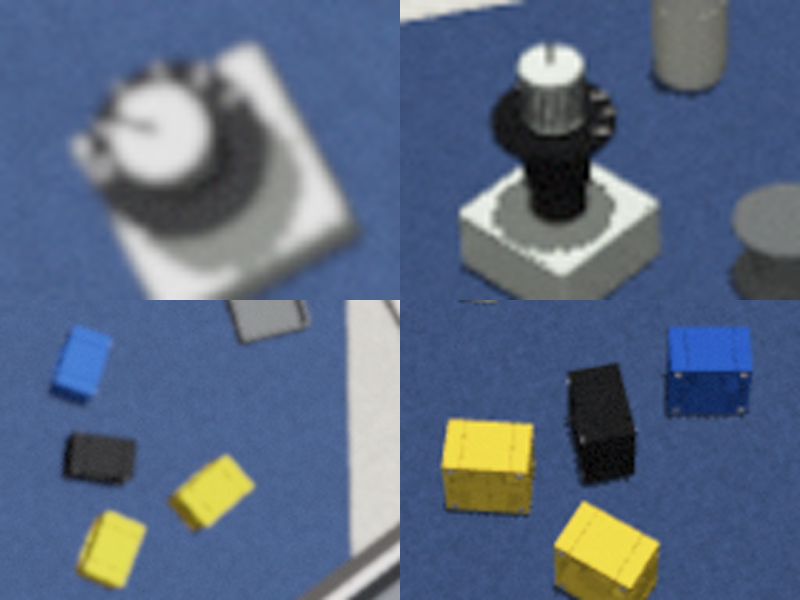

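```bash
cat > m.py <<'E'
from h import *
def near(o,w,x,y):
    best=None
    for e in o:
        p=w[e["mask"]]; p=p[~np.isnan(p[:,0])]
        if len(p) and np.hypot(*(np.median(p,0)[:2]-[x,y]))<50: return e
def rect(w,cx,cy,rad,z0,z1,name,trim=0):
    s=(np.hypot(w[...,0]-cx,w[...,1]-cy)<rad)&(w[...,2]>z0)&(w[...,2]<z1)
    p=w[s]; (c,sz,a)=cv2.minAreaRect(p[:,:2].astype(np.float32)); 
    print(name,len(p),"c",np.round(c,1),"mean",p.mean(0).round(1),"size",np.round(sz,1),"ang",round(a,1)); return p
E
python3 - <<'E'
from m import *
for n in ["top","side"]:
    im=r.get_image(n); w=cloud(im); print(n)
    rect(w,424,-272,55,54,70,"fan"); rect(w,724,17,140,60,74,"casing")
    rect(w,617,-10,45,50,64,"cushtop");
    p=rect(w,482,288,40,134,146,"sleevetop"); rect(w,482,288,36,98,110,"disc"); rect(w,482,288,65,36,44,"block")
    s=(abs(w[...,0]-615)<15)&(abs(w[...,1]+10)<50)&(w[...,2]>5)&(w[...,2]<60); q=w[s]; print("front",len(q),q.min(0).round(),q.max(0).round())
    f=im["frame"]
    for nm,z,sc in [("sl",139,4),("di",104,4)]:
        R,t,K=pose(im); c=(484,290); N=400
        v,u=np.mgrid[:N,:N]; X=c[0]+(N/2-v)/sc; Y=c[1]+(N/2-u)/sc
        P=np.stack([X,Y,np.full(X.shape,float(z))],-1)@R.T+t; P/=P[...,2:]
        g=cv2.remap(f,(P[...,0]*K[0,0]+K[0,2]).astype(np.float32),(P[...,1]*K[1,1]+K[1,2]).astype(np.float32),cv2.INTER_CUBIC)
        for k in range(12):
            a=np.radians(k*30); e=(int(200-195*np.sin(a)),int(200-195*np.cos(a))); cv2.circle(g,e,2,(0,0,255),-1); cv2.putText(g,str(k*30),e,0,.4,(0,255,255))
        cv2.imwrite(f"pics/{n}_{nm}.png",g)
g=lambda a:cv2.imread(f"pics/{a}.png")
o=np.vstack([np.hstack([g("top_sl"),g("top_di")]),np.hstack([g("side_sl"),g("side_di")])]); cv2.imwrite("pics/rec.png",cv2.resize(o,(600,600),interpolation=cv2.INTER_AREA))
E
```

```text
top
fan 405 c [ 409.2 -274.1] mean [ 426.  -275.3   60.4] size [60.9 74.9] ang 85.3
casing 3398 c [720.4  15.5] mean [726.2  17.1  66.4] size [223.9 110.4] ang 13.4
cushtop 179 c [635.8  -4.5] mean [629.3  -7.6  59.3] size [49.  79.2] ang 14.3
sleevetop 171 c [483.6 294.2] mean [483.9 294.2 139.4] size [32.4 33.6] ang 0.7
disc 354 c [483.1 292. ] mean [480.1 287.5 104.6] size [61.1 66.2] ang 55.4
block 380 c [483.4 293.5] mean [473.6 280.1  40.1] size [79.6 79.7] ang 32.8
front 218 [600. -55.   5.] [630.  39.  60.]
side
fan 512 c [ 407.7 -275.6] mean [ 424.8 -278.7   60.4] size [63.9 74.5] ang 85.6
casing 2687 c [718.3  14.4] mean [724.1  12.6  66. ] size [224.4 116.7] ang 13.6
cushtop 161 c [634.4  -4.2] mean [624.2  -8.7  58.8] size [51.5 80.5] ang 12.5
sleevetop 105 c [481.9 292.2] mean [482.5 290.  138.7] size [34.3 37.3] ang 21.2
disc 230 c [482.  285.1] mean [481.  281.8 104.1] size [58.7 65. ] ang 78.7
block 373 c [483.1 291.9] mean [480.2 280.9  40. ] size [84.4 82.8] ang 31.5
front 252 [601. -56.   5.] [630.  40.  60.]
```

View pics/rec.png

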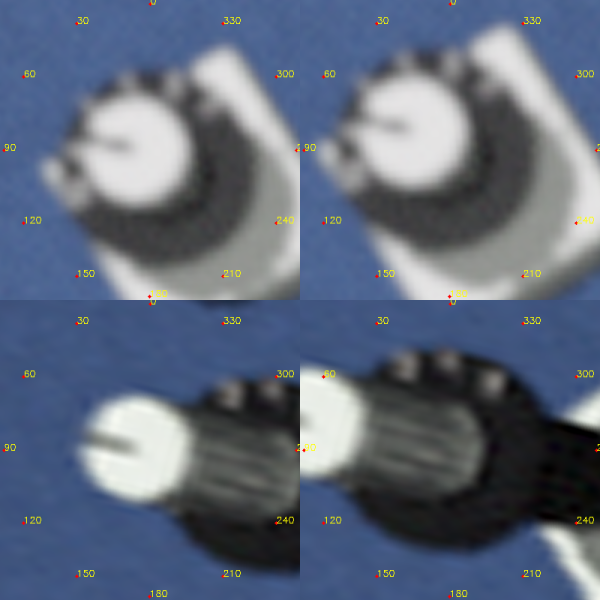

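```bash
python3 - <<'E'
from m import *
for n in ["top","side"]:
    im=r.get_image(n); w=cloud(im); print(n)
    f=im["frame"].astype(int); dark=(f.max(-1)<70)
    s=dark&(np.hypot(w[...,0]-425,w[...,1]+275)<44)&(w[...,2]>52)&(w[...,2]<68); p=w[s]
    print("fan",cv2.minAreaRect(p[:,:2].astype(np.float32)),p.mean(0).round(1))
    s=(w[...,2]>62)&(w[...,2]<71)&(w[...,0]>600)&(w[...,0]<860)&(abs(w[...,1]-15)<110); P=w[s]
    s2=(abs(w[...,0]-620)<35)&(abs(w[...,1]+5)<60)&(w[...,2]>6)&(w[...,2]<80); Q=w[s2]; D=dark[s2]
    best=None
    for a in np.arange(8,19,.5):
        c,si=np.cos(np.radians(a)),np.sin(np.radians(a)); y=-si*P[:,0]+c*P[:,1]
        h=np.percentile(y,[1.5,98.5]); 
        if best is None or h[1]-h[0]<best[1]: best=(a,h[1]-h[0],h)
    print(best)
    a=np.radians(13.5); M=np.array([[np.cos(a),np.sin(a)],[-np.sin(a),np.cos(a)]])
    x,y=(P[:,:2]@M.T).T; print("casing x'",np.percentile(x,[.5,3,97,99.5]).round(1),"y'",np.percentile(y,[.5,2,98,99.5]).round(1))
    q=Q[:,:2]@M.T; hx=np.histogram(q[:,0],bins=np.arange(580,640,2)); print("x' hist",list(zip(hx[1].astype(int),hx[0])))
    k=(q[:,0]<609)&(q[:,0]>594)&(Q[:,2]>8); yy=q[k,1]; print("frame y'",len(yy),np.percentile(yy,[1,5,50,95,99]).round(1),"z",np.percentile(Q[k,2],[2,98]).round(1))
    kt=k&(Q[:,2]>50); print("frame top y'",kt.sum(),np.sort(q[kt,1])[[0,1,2,-3,-2,-1]].round(1), np.percentile(q[kt,0],[5,95]).round(1))
E
```

```text
top
fan ((424.5927429199219, -273.512939453125), (56.342384338378906, 34.12571334838867), 85.12226104736328) [ 424.3 -272.3   60.2]
(np.float64(12.5), np.float64(106.73744285510121), array([-193.94385507,  -87.20641222]))
casing x' [597.6 617.5 807.5 813. ] y' [-207.6 -205.8 -100.2  -98.6]
x' hist [(np.int64(580), np.int64(4)), (np.int64(582), np.int64(5)), (np.int64(584), np.int64(2)), (np.int64(586), np.int64(5)), (np.int64(588), np.int64(4)), (np.int64(590), np.int64(1)), (np.int64(592), np.int64(39)), (np.int64(594), np.int64(55)), (np.int64(596), np.int64(34)), (np.int64(598), np.int64(26)), (np.int64(600), np.int64(7)), (np.int64(602), np.int64(6)), (np.int64(604), np.int64(5)), (np.int64(606), np.int64(7)), (np.int64(608), np.int64(4)), (np.int64(610), np.int64(4)), (np.int64(612), np.int64(94)), (np.int64(614), np.int64(88)), (np.int64(616), np.int64(34)), (np.int64(618), np.int64(41)), (np.int64(620), np.int64(42)), (np.int64(622), np.int64(35)), (np.int64(624), np.int64(40)), (np.int64(626), np.int64(26)), (np.int64(628), np.int64(34)), (np.int64(630), np.int64(23)), (np.in
[... 856 characters left out ...]
4(6)), (np.int64(602), np.int64(4)), (np.int64(604), np.int64(5)), (np.int64(606), np.int64(8)), (np.int64(608), np.int64(19)), (np.int64(610), np.int64(65)), (np.int64(612), np.int64(131)), (np.int64(614), np.int64(53)), (np.int64(616), np.int64(47)), (np.int64(618), np.int64(27)), (np.int64(620), np.int64(42)), (np.int64(622), np.int64(36)), (np.int64(624), np.int64(23)), (np.int64(626), np.int64(26)), (np.int64(628), np.int64(21)), (np.int64(630), np.int64(19)), (np.int64(632), np.int64(12)), (np.int64(634), np.int64(24)), (np.int64(636), np.int64(13))]
frame y' 110 [-186.2 -185.5 -151.6 -120.8 -118. ] z [ 9.7 62.2]
frame top y' 54 [-185.4 -184.8 -183.7 -120.4 -119.8 -117.9] [594.3 608.3]
```

Emit:
send_rows(
  moves=[
    {"x": 0.12,"y": -0.12,"z": 0},
    {"x": 0.24,"y": -0.24,"z": 0},
    {"x": 0.36,"y": -0.36,"z": 0},
    {"x": 0.48,"y": -0.48,"z": 0},
    {"x": 0.6,"y": -0.6,"z": 0},
    {"x": 0.711,"y": -0.76,"z": 0},
    {"x": 0.711,"y": -0.814,"z": 0},
    {"x": 0.711,"y": -0.814,"z": 0},
    {"x": 0.711,"y": -0.814,"z": 0},
  ],
)

```text
$.moves[0]: bad value
```

Emit:
send_rows(
  moves=[
    {"x": 0.12,"y": -0.12,"z": 0,"wx": 0,"wy": 0,"wz": 0,"claw": 1},
    {"x": 0.24,"y": -0.24,"z": 0,"wx": 0,"wy": 0,"wz": 0,"claw": 1},
    {"x": 0.36,"y": -0.36,"z": 0,"wx": 0,"wy": 0,"wz": 0,"claw": 1},
    {"x": 0.48,"y": -0.48,"z": 0,"wx": 0,"wy": 0,"wz": 0,"claw": 1},
    {"x": 0.6,"y": -0.6,"z": 0,"wx": 0,"wy": 0,"wz": 0,"claw": 1},
    {"x": 0.71,"y": -0.76,"z": 0,"wx": 0,"wy": 0,"wz": 0,"claw": 1},
    {"x": 0.71,"y": -0.814,"z": 0,"wx": 0,"wy": 0,"wz": 0,"claw": 1},
    {"x": 0.71,"y": -0.814,"z": 0,"wx": 0,"wy": 0,"wz": 0,"claw": 1},
    {"x": 0.71,"y": -0.814,"z": 0,"wx": 0,"wy": 0,"wz": 0,"claw": 1},
  ],
  newtons=25,
)

```text
time_s: 2.7
tcp_pos: [485.7, 289.1, 205.7]
tcp_rot: [-3.141, 0.002, 2.826]
ft_force: [0.0, -0.3, 0.8]
width: 94.5
finger_force: 0.0
```

Emit:
send_rows(
  moves=[
    {"x": 0,"y": 0,"z": -0.08,"wx": 0,"wy": 0,"wz": 0,"claw": 1},
    {"x": 0,"y": 0,"z": -0.16,"wx": 0,"wy": 0,"wz": 0,"claw": 1},
    {"x": 0,"y": 0,"z": -0.21,"wx": 0,"wy": 0,"wz": 0,"claw": 1},
    {"x": 0,"y": 0,"z": -0.23,"wx": 0,"wy": 0,"wz": 0,"claw": 1},
    {"x": 0,"y": 0,"z": -0.23,"wx": 0,"wy": 0,"wz": 0,"claw": 1},
    {"x": 0,"y": 0,"z": -0.23,"wx": 0,"wy": 0,"wz": 0,"claw": 1},
  ],
)

```text
time_s: 3.3
tcp_pos: [484.0, 293.6, 114.3]
tcp_rot: [3.14, 0.001, 2.83]
ft_force: [0.3, 0.1, -0.2]
width: 94.0
finger_force: 0.0
```

Emit:
send_rows(
  moves=[
    {"x": 0,"y": 0,"z": 0,"wx": 0,"wy": 0,"wz": 0,"claw": -1},
    {"x": 0,"y": 0,"z": 0,"wx": 0,"wy": 0,"wz": 0,"claw": -1},
    {"x": 0,"y": 0,"z": 0,"wx": 0,"wy": 0,"wz": 0,"claw": -1},
    {"x": 0,"y": 0,"z": 0,"wx": 0,"wy": 0,"wz": 0,"claw": -1},
    {"x": 0,"y": 0,"z": 0,"wx": 0,"wy": 0,"wz": 0,"claw": -1},
    {"x": 0,"y": 0,"z": 0,"wx": 0,"wy": 0,"wz": 0,"claw": -1},
    {"x": 0,"y": 0,"z": 0,"wx": 0,"wy": 0,"wz": 0,"claw": -1},
    {"x": 0,"y": 0,"z": 0,"wx": 0,"wy": 0,"wz": 0,"claw": -1},
  ],
  newtons=25,
)

```text
time_s: 4.1
tcp_pos: [483.8, 294.4, 113.6]
tcp_rot: [3.139, 0.001, 2.83]
ft_force: [1.6, 3.7, -6.6]
width: 33.8
finger_force: 22.5
```

Emit:
send_rows(
  moves=[
    {"x": 0,"y": 0,"z": 0,"wx": 0,"wy": 0,"wz": -0.1,"claw": -1},
    {"x": 0,"y": 0,"z": 0,"wx": 0,"wy": 0,"wz": -0.2,"claw": -1},
    {"x": 0,"y": 0,"z": 0,"wx": 0,"wy": 0,"wz": -0.3,"claw": -1},
    {"x": 0,"y": 0,"z": 0,"wx": 0,"wy": 0,"wz": -0.4,"claw": -1},
    {"x": 0,"y": 0,"z": 0,"wx": 0,"wy": 0,"wz": -0.5,"claw": -1},
    {"x": 0,"y": 0,"z": 0,"wx": 0,"wy": 0,"wz": -0.6,"claw": -1},
    {"x": 0,"y": 0,"z": 0,"wx": 0,"wy": 0,"wz": -0.7,"claw": -1},
    {"x": 0,"y": 0,"z": 0,"wx": 0,"wy": 0,"wz": -0.8,"claw": -1},
    {"x": 0,"y": 0,"z": 0,"wx": 0,"wy": 0,"wz": -0.9,"claw": -1},
    {"x": 0,"y": 0,"z": 0,"wx": 0,"wy": 0,"wz": -1,"claw": -1},
    {"x": 0,"y": 0,"z": 0,"wx": 0,"wy": 0,"wz": -1,"claw": -1},
    {"x": 0,"y": 0,"z": 0,"wx": 0,"wy": 0,"wz": -1,"claw": -1},
    {"x": 0,"y": 0,"z": 0,"wx": 0,"wy": 0,"wz": -1,"claw": -1},
  ],
)

```text
time_s: 5.4
tcp_pos: [484.3, 294.8, 113.6]
tcp_rot: [3.139, -0.002, 1.786]
ft_force: [2.9, 4.2, -5.4]
width: 33.6
finger_force: 25.0
```

Emit:
send_rows(
  moves=[
    {"x": 0,"y": 0,"z": 0,"wx": 0,"wy": 0,"wz": 0,"claw": 1},
    {"x": 0,"y": 0,"z": 0,"wx": 0,"wy": 0,"wz": 0,"claw": 1},
    {"x": 0,"y": 0,"z": 0,"wx": 0,"wy": 0,"wz": 0,"claw": 1},
    {"x": 0,"y": 0,"z": 0,"wx": 0,"wy": 0,"wz": 0,"claw": 1},
    {"x": 0,"y": 0,"z": 0.08,"wx": 0,"wy": 0,"wz": 0,"claw": 1},
    {"x": 0,"y": 0,"z": 0.2,"wx": 0,"wy": 0,"wz": 0,"claw": 1},
    {"x": -0.1,"y": -0.12,"z": 0.23,"wx": 0,"wy": 0,"wz": 0,"claw": 1},
    {"x": -0.15,"y": -0.24,"z": 0.23,"wx": 0,"wy": 0,"wz": 0,"claw": 1},
    {"x": -0.15,"y": -0.36,"z": 0.23,"wx": 0,"wy": 0,"wz": 0,"claw": 1},
    {"x": -0.15,"y": -0.48,"z": 0.23,"wx": 0,"wy": 0,"wz": 0,"claw": 1},
    {"x": -0.15,"y": -0.6,"z": 0.23,"wx": 0,"wy": 0,"wz": 0,"claw": 1},
    {"x": -0.15,"y": -0.6,"z": 0.23,"wx": 0,"wy": 0,"wz": 0,"claw": 1},
    {"x": -0.15,"y": -0.6,"z": 0.23,"wx": 0,"wy": 0,"wz": 0,"claw": 1},
  ],
)

```text
time_s: 6.7
tcp_pos: [423.3, 51.5, 205.8]
tcp_rot: [3.141, -0.0, 1.778]
ft_force: [-0.7, 0.7, -0.6]
width: 93.7
finger_force: 0.0
```

```bash
python3 - <<'E'
from m import *
G=[]
for n in ["top","side"]:
    im=r.get_image(n); w=cloud(im); R,t,K=pose(im); f=im["frame"].astype(int)
    for th in (70,100):
        s=(f.max(-1)<th)&(np.hypot(w[...,0]-425,w[...,1]+275)<44)&(w[...,2]>54)&(w[...,2]<66); p=w[s]
        c,sz,a=cv2.minAreaRect(p[:,:2].astype(np.float32)); print(n,th,np.round(c,1),np.round(sz,1),round(a,1))
    N=400; v,u=np.mgrid[:N,:N]; X=483.5+(N/2-v)/4; Y=293.5+(N/2-u)/4
    for z in (139,107):
        P=np.stack([X,Y,np.full(X.shape,float(z))],-1)@R.T+t; P/=P[...,2:]
        g=cv2.remap(im["frame"],(P[...,0]*K[0,0]+K[0,2]).astype(np.float32),(P[...,1]*K[1,1]+K[1,2]).astype(np.float32),cv2.INTER_CUBIC)
        for d in (77,47,17,-13):
            a=np.radians(d); e=(int(200-195*np.sin(a)),int(200-195*np.cos(a))); cv2.circle(g,e,4,(0,0,255),-1); cv2.putText(g,str(d),e,0,.5,(0,255,255))
        cv2.circle(g,(200,200),3,(0,0,255),-1); G.append(g)
cv2.imwrite("pics/rec2.png",cv2.resize(np.vstack([np.hstack(G[:2]),np.hstack(G[2:])]),(600,600),interpolation=cv2.INTER_AREA))
E
```

```text
top 70 [ 425.  -273.4] [56.6 34.6] 86.2
top 100 [ 425.5 -274.2] [58.7 37. ] 84.8
side 70 [ 425.7 -276.8] [64.4 37.7] 85.5
side 100 [ 425.5 -276.8] [64.3 38.1] 85.0
```

View pics/rec2.png

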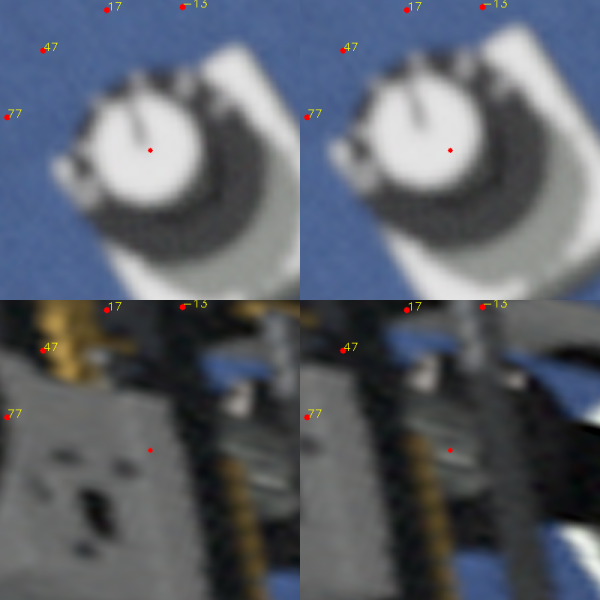

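Emit:
send_rows(
  moves=[
    {"x": 0,"y": -0.11,"z": 0,"wx": 0,"wy": 0,"wz": 0.12,"claw": 1},
    {"x": 0,"y": -0.22,"z": 0,"wx": 0,"wy": 0,"wz": 0.24,"claw": 1},
    {"x": 0,"y": -0.33,"z": 0,"wx": 0,"wy": 0,"wz": 0.36,"claw": 1},
    {"x": 0,"y": -0.44,"z": 0,"wx": 0,"wy": 0,"wz": 0.48,"claw": 1},
    {"x": 0,"y": -0.55,"z": 0,"wx": 0,"wy": 0,"wz": 0.6,"claw": 1},
    {"x": 0.005,"y": -0.66,"z": 0,"wx": 0,"wy": 0,"wz": 0.72,"claw": 1},
    {"x": 0.005,"y": -0.76,"z": 0,"wx": 0,"wy": 0,"wz": 0.84,"claw": 1},
    {"x": 0.005,"y": -0.821,"z": 0,"wx": 0,"wy": 0,"wz": 0.95,"claw": 1},
    {"x": 0.005,"y": -0.821,"z": 0,"wx": 0,"wy": 0,"wz": 1,"claw": 1},
    {"x": 0.005,"y": -0.821,"z": 0,"wx": 0,"wy": 0,"wz": 1,"claw": 1},
  ],
)

```text
time_s: 7.8
tcp_pos: [426.5, -274.2, 205.0]
tcp_rot: [3.141, -0.001, 2.832]
ft_force: [-0.4, 0.2, 0.3]
width: 94.0
finger_force: 0.0
```

Emit:
send_rows(
  moves=[
    {"x": 0,"y": 0,"z": 0,"wx": 0,"wy": 0,"wz": 0.1,"claw": 1},
    {"x": 0,"y": 0,"z": 0,"wx": 0,"wy": 0,"wz": 0.22,"claw": 1},
    {"x": 0,"y": 0,"z": -0.1,"wx": 0,"wy": 0,"wz": 0.22,"claw": 1},
    {"x": 0,"y": 0,"z": -0.2,"wx": 0,"wy": 0,"wz": 0.22,"claw": 1},
    {"x": 0,"y": 0,"z": -0.29,"wx": 0,"wy": 0,"wz": 0.22,"claw": 1},
    {"x": 0,"y": 0,"z": -0.29,"wx": 0,"wy": 0,"wz": 0.22,"claw": 1},
    {"x": 0,"y": 0,"z": -0.29,"wx": 0,"wy": 0,"wz": 0.22,"claw": 1},
  ],
)

```text
time_s: 8.5
tcp_pos: [426.1, -273.9, 89.6]
tcp_rot: [3.141, -0.001, 3.062]
ft_force: [-0.1, 0.0, 1.3]
width: 93.7
finger_force: 0.0
```

```bash
python3 - <<'E'
from m import *
o=r.observe(); print(o["tcp_pos"],o["tcp_rot"],o["q"],o["time_s"])
im=r.get_image("side"); cv2.imwrite("pics/g.png",cv2.resize(im["frame"][270:430,230:443],(800,600),interpolation=cv2.INTER_CUBIC))
E
```

```text
[ 426.06521997 -273.88419143   89.55717991] [ 3.14066140e+00 -1.03981689e-03  3.06198303e+00] [ 0.45281361  0.6046283   0.093452    2.02214672 -0.10760952  0.52070439
  2.11446493] 8.5
```

View pics/g.png

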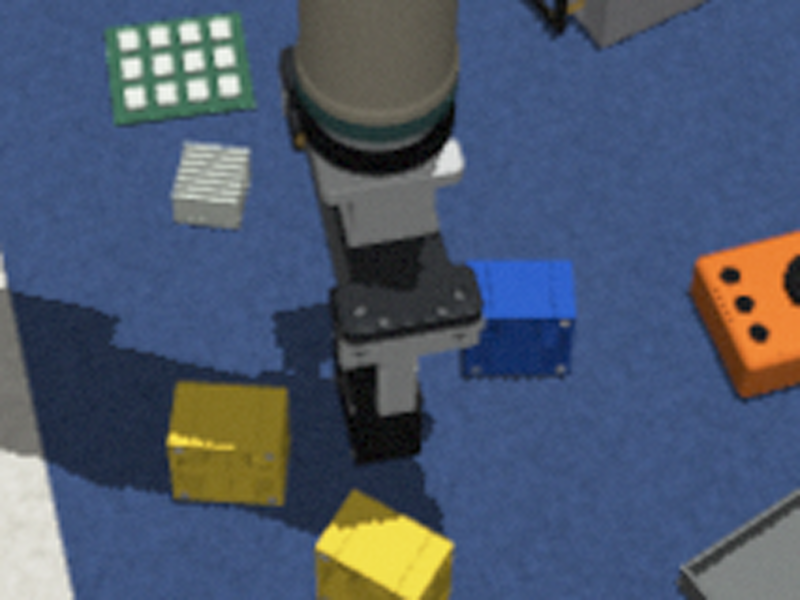

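Emit:
send_rows(
  moves=[
    {"x": 0,"y": 0,"z": -0.08,"wx": 0,"wy": 0,"wz": 0,"claw": 1},
    {"x": 0,"y": 0,"z": -0.15,"wx": 0,"wy": 0,"wz": 0,"claw": 1},
    {"x": 0,"y": 0,"z": -0.19,"wx": 0,"wy": 0,"wz": 0,"claw": 1},
    {"x": 0,"y": 0,"z": -0.19,"wx": 0,"wy": 0,"wz": 0,"claw": 1},
    {"x": 0,"y": 0,"z": -0.19,"wx": 0,"wy": 0,"wz": 0,"claw": -1},
    {"x": 0,"y": 0,"z": -0.19,"wx": 0,"wy": 0,"wz": 0,"claw": -1},
    {"x": 0,"y": 0,"z": -0.19,"wx": 0,"wy": 0,"wz": 0,"claw": -1},
    {"x": 0,"y": 0,"z": -0.19,"wx": 0,"wy": 0,"wz": 0,"claw": -1},
    {"x": 0,"y": 0,"z": -0.19,"wx": 0,"wy": 0,"wz": 0,"claw": -1},
    {"x": 0,"y": 0,"z": -0.19,"wx": 0,"wy": 0,"wz": 0,"claw": -1},
  ],
  newtons=30,
)

```text
time_s: 9.55
tcp_pos: [425.8, -275.6, 14.1]
tcp_rot: [-3.141, 0.001, 3.06]
ft_force: [-0.7, 0.2, 6.2]
width: 59.7
finger_force: 30.0
```

Emit:
send_rows(
  moves=[
    {"x": 0,"y": 0,"z": 0.08,"wx": 0,"wy": 0,"wz": 0,"claw": -1},
    {"x": 0,"y": 0,"z": 0.16,"wx": 0,"wy": 0,"wz": 0,"claw": -1},
    {"x": 0,"y": 0.08,"z": 0.18,"wx": 0,"wy": 0,"wz": 0,"claw": -1},
    {"x": 0,"y": 0.18,"z": 0.18,"wx": 0,"wy": 0,"wz": 0,"claw": -1},
    {"x": 0.02,"y": 0.28,"z": 0.18,"wx": 0,"wy": 0,"wz": 0.06,"claw": -1},
    {"x": 0.08,"y": 0.37,"z": 0.18,"wx": 0,"wy": 0,"wz": 0.14,"claw": -1},
    {"x": 0.16,"y": 0.45,"z": 0.18,"wx": 0,"wy": 0,"wz": 0.22,"claw": -1},
    {"x": 0.24,"y": 0.53,"z": 0.18,"wx": 0,"wy": 0,"wz": 0.298,"claw": -1},
    {"x": 0.31,"y": 0.6,"z": 0.18,"wx": 0,"wy": 0,"wz": 0.298,"claw": -1},
    {"x": 0.359,"y": 0.636,"z": 0.18,"wx": 0,"wy": 0,"wz": 0.298,"claw": -1},
    {"x": 0.359,"y": 0.636,"z": 0.1,"wx": 0,"wy": 0,"wz": 0.298,"claw": -1},
    {"x": 0.359,"y": 0.636,"z": 0.03,"wx": 0,"wy": 0,"wz": 0.298,"claw": -1},
    {"x": 0.359,"y": 0.636,"z": 0.03,"wx": 0,"wy": 0,"wz": 0.298,"claw": -1},
    {"x": 0.359,"y": 0.636,"z": 0.03,"wx": 0,"wy": 0,"wz": 0.298,"claw": -1},
  ],
)

```text
time_s: 10.95
tcp_pos: [568.4, -21.1, 25.3]
tcp_rot: [3.141, -0.002, -2.911]
ft_force: [0.8, 0.4, -1.5]
width: 60.0
finger_force: 30.0
```

```bash
python3 - <<'E'
from m import *
o=r.observe(); print(o["tcp_pos"],o["tcp_rot"],o["ft_force"],o["ft_torque"],o["time_s"])
G=[]
for n,(v,u) in dict(top=(190,280),side=(225,310)).items():
    im=r.get_image(n); w=cloud(im); f=im["frame"].astype(int); a=np.radians(13.2); M=np.array([[np.cos(a),np.sin(a)],[-np.sin(a),np.cos(a)]])
    s=(f.max(-1)<80)&(np.hypot(w[...,0]-590,w[...,1]+17)<60)&(w[...,2]>4)&(w[...,2]<72); p=w[s]; q=(p[:,:2]-[611.9,-10.8])@M.T
    for lo,hi,nm in [(-70,-22,"fan"),(-12,8,"frame")]:
        k=(q[:,0]>lo)&(q[:,0]<hi)&(p[:,2]<66); print(n,nm,k.sum(),"x",np.percentile(q[k,0],[3,50,97]).round(1),"y",np.percentile(q[k,1],[2,98]).round(1),"z",np.percentile(p[k,2],[2,98]).round(1))
    G.append(cv2.resize(im["frame"][v:v+75,u:u+100],(400,300),interpolation=cv2.INTER_CUBIC))
    for e in r.cut_out("cushion",im)[:2]: print(n,e["conf"],e["extent"])
cv2.imwrite("pics/p.png",np.hstack(G))
E
```

```text
[568.35187627 -21.09351709  25.27307554] [ 3.14131913e+00 -1.67165220e-03 -2.91122785e+00] [ 0.78991033  0.42463557 -1.46823871] [-0.02530838  0.015738   -0.02625731] 10.95Traceback (most recent call last):
  File "<stdin>", line 8, in <module>
    return _quantile_unchecked(
        a, q, axis, out, overwrite_input, method, keepdims, weights)
    return _ureduce(a,
                    func=_quantile_ureduce_func,
    ...<5 lines>...
                    overwrite_input=overwrite_input,
                    method=method)
    r = func(a, **kwargs)
    result = _quantile(arr,
                       quantiles=q,
    ...<2 lines>...
                       out=out,
                       weights=wgt)
    slices_having_nans = np.isnan(arr[-1, ...])
                                  ~~~^^^^^^^^^
IndexError: index -1 is out of bounds for axis 0 with size 0
```

Emit:
send_rows(
  moves=[
    {"x": 0,"y": 0,"z": -0.014,"wx": 0,"wy": 0,"wz": 0,"claw": -1},
    {"x": 0,"y": 0,"z": -0.027,"wx": 0,"wy": 0,"wz": 0,"claw": -1},
    {"x": 0.012,"y": 0.003,"z": -0.027,"wx": 0,"wy": 0,"wz": 0,"claw": -1},
    {"x": 0.024,"y": 0.006,"z": -0.027,"wx": 0,"wy": 0,"wz": 0,"claw": -1},
    {"x": 0.036,"y": 0.009,"z": -0.027,"wx": 0,"wy": 0,"wz": 0,"claw": -1},
    {"x": 0.049,"y": 0.0115,"z": -0.027,"wx": 0,"wy": 0,"wz": 0,"claw": -1},
    {"x": 0.049,"y": 0.0115,"z": -0.027,"wx": 0,"wy": 0,"wz": 0,"claw": -1},
    {"x": 0.049,"y": 0.0115,"z": -0.027,"wx": 0,"wy": 0,"wz": 0,"claw": -1},
    {"x": 0.049,"y": 0.0115,"z": -0.027,"wx": 0,"wy": 0,"wz": 0,"claw": -1},
    {"x": 0.049,"y": 0.0115,"z": -0.027,"wx": 0,"wy": 0,"wz": 0,"claw": -1},
  ],
)

```text
time_s: 12.0
tcp_pos: [588.3, -16.4, 14.7]
tcp_rot: [3.142, -0.0, -2.911]
ft_force: [-0.2, -0.1, -1.2]
width: 59.9
finger_force: 30.0
```

```bash
python3 - <<'E'
from m import *
o=r.observe(); print(o["tcp_pos"],o["tcp_rot"],o["ft_force"],o["time_s"])
im=r.get_image("side"); w=cloud(im); f=im["frame"].astype(int); a=np.radians(13.2); M=np.array([[np.cos(a),np.sin(a)],[-np.sin(a),np.cos(a)]])
s=(np.hypot(w[...,0]-590,w[...,1]+17)<60)&(w[...,2]>4)&(w[...,2]<64)&(f.max(-1)<90); p=w[s]; q=(p[:,:2]-[611.9,-10.8])@M.T
print(np.histogram(q[:,0],bins=np.arange(-60,20,4)))
for e in r.cut_out("cushion",im)[:2]: print(e["conf"],e["extent"])
cv2.imwrite("pics/p.png",cv2.resize(im["frame"][225:300,320:420],(800,600),interpolation=cv2.INTER_CUBIC))
E
```

```text
[588.30040747 -16.43708426  14.66150469] [ 3.14158618e+00 -3.87482798e-04 -2.91112767e+00] [-0.19535279 -0.10696429 -1.21516338] 12.0
(array([  4,   5,   7,  20, 134, 108,  91,  28,  11,   9,   4,   2,   2,
        12,  10,  18,  10,   0,   1]), array([-60, -56, -52, -48, -44, -40, -36, -32, -28, -24, -20, -16, -12,
        -8,  -4,   0,   4,   8,  12,  16]))
0.59 [377.3, 269.2, 382.6, 279.7]
0.52 [233.0, 250.3, 273.2, 263.5]
```

View pics/p.png

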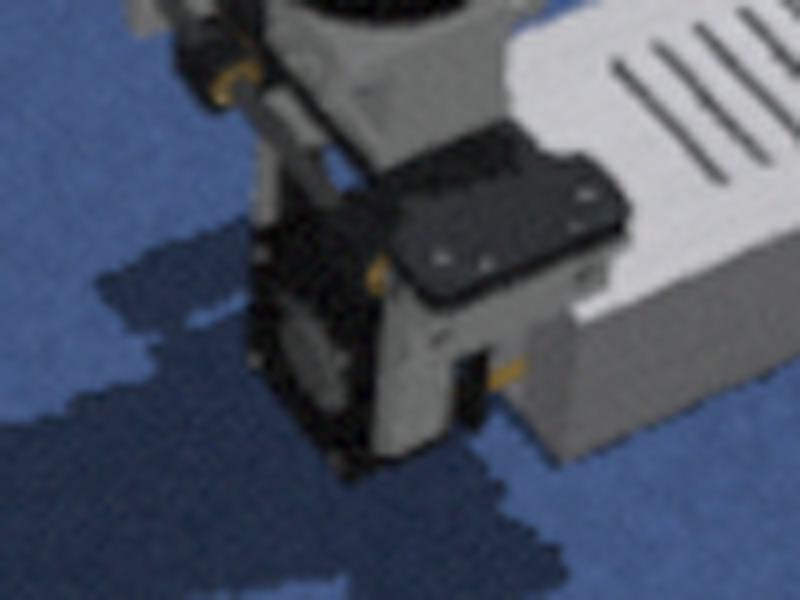

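Emit:
send_rows(
  moves=[
    {"x": 0.0055,"y": 0.0013,"z": 0,"wx": 0,"wy": 0,"wz": 0,"claw": -1},
    {"x": 0.011,"y": 0.0026,"z": 0,"wx": 0,"wy": 0,"wz": 0,"claw": -1},
    {"x": 0.0165,"y": 0.0039,"z": 0,"wx": 0,"wy": 0,"wz": 0,"claw": -1},
    {"x": 0.022,"y": 0.0052,"z": 0,"wx": 0,"wy": 0,"wz": 0,"claw": -1},
    {"x": 0.022,"y": 0.0052,"z": 0,"wx": 0,"wy": 0,"wz": 0,"claw": -1},
    {"x": 0.022,"y": 0.0052,"z": 0,"wx": 0,"wy": 0,"wz": 0,"claw": -1},
    {"x": 0.022,"y": 0.0052,"z": 0,"wx": 0,"wy": 0,"wz": 0,"claw": -1},
    {"x": 0.022,"y": 0.0052,"z": 0,"wx": 0,"wy": 0,"wz": 0,"claw": -1},
  ],
)

```text
time_s: 12.9
tcp_pos: [596.6, -14.4, 14.4]
tcp_rot: [3.141, -0.001, -2.911]
ft_force: [-3.4, -0.8, -1.2]
width: 59.9
finger_force: 30.0
```

Emit:
send_rows(
  moves=[
    {"x": 0.004,"y": 0.0009,"z": 0,"wx": 0,"wy": 0,"wz": 0,"claw": -1},
    {"x": 0.008,"y": 0.0019,"z": 0,"wx": 0,"wy": 0,"wz": 0,"claw": -1},
    {"x": 0.012,"y": 0.0028,"z": 0,"wx": 0,"wy": 0,"wz": 0,"claw": -1},
    {"x": 0.016,"y": 0.0038,"z": 0,"wx": 0,"wy": 0,"wz": 0,"claw": -1},
    {"x": 0.016,"y": 0.0038,"z": 0,"wx": 0,"wy": 0,"wz": 0,"claw": -1},
    {"x": 0.016,"y": 0.0038,"z": 0,"wx": 0,"wy": 0,"wz": 0,"claw": -1},
    {"x": 0.016,"y": 0.0038,"z": 0,"wx": 0,"wy": 0,"wz": 0,"claw": -1},
    {"x": 0.016,"y": 0.0038,"z": 0,"wx": 0,"wy": 0,"wz": 0,"claw": -1},
    {"x": 0.016,"y": 0.0038,"z": 0,"wx": 0,"wy": 0,"wz": 0,"claw": -1},
    {"x": 0.016,"y": 0.0038,"z": 0,"wx": 0,"wy": 0,"wz": 0,"claw": -1},
    {"x": 0.016,"y": 0.0038,"z": 0,"wx": 0,"wy": 0,"wz": 0,"claw": -1},
    {"x": 0.016,"y": 0.0038,"z": 0,"wx": 0,"wy": 0,"wz": 0,"claw": -1},
  ],
)

```text
time_s: 14.1
tcp_pos: [601.2, -13.3, 14.4]
tcp_rot: [3.141, -0.005, -2.911]
ft_force: [-8.6, -2.5, 2.6]
width: 59.9
finger_force: 30.0
```

```bash
python3 - <<'E'
from m import *
F=[]
for n in ["side","top","side","top"]:
    im=r.get_image(n); o=r.observe(); F.append(o["ft_force"])
    w=cloud(im); f=im["frame"].astype(int); a=np.radians(13.2); M=np.array([[np.cos(a),np.sin(a)],[-np.sin(a),np.cos(a)]])
    s=(f.max(-1)<80)&(np.hypot(w[...,0]-585,w[...,1]+17)<60)&(w[...,2]>4)&(w[...,2]<60); p=w[s]; q=(p[:,:2]-[611.9,-10.8])@M.T
    k=(q[:,0]<-22)&(q[:,0]>-36)
    if k.sum()>20:
        print(n,k.sum(),"y",np.percentile(q[k,1],[2,98]).round(1),"z",np.percentile(p[k,2],[2,98]).round(1),"back x",np.percentile(q[k,0],[5,50]).round(1),"yawslope",np.polyfit(q[k,1],q[k,0],1).round(3))
print(np.mean(F,0).round(2),o["tcp_pos"],o["tcp_rot"],o["width"],o["finger_force"])
im=r.get_image("top"); w=cloud(im); rect(w,483,293,40,134,146,"sl")
R,t,K=pose(im); N=400; v,u=np.mgrid[:N,:N]; X=483.5+(N/2-v)/6; Y=293.5+(N/2-u)/6
P=np.stack([X,Y,np.full(X.shape,139.)],-1)@R.T+t; P/=P[...,2:]
g=cv2.remap(im["frame"],(P[...,0]*K[0,0]+K[0,2]).astype(np.float32),(P[...,1]*K[1,1]+K[1,2]).astype(np.float32),cv2.INTER_CUBIC)
cv2.imwrite("pics/fin.png",np.hstack([g,cv2.resize(im["frame"][130:250,270:390],(400,400),interpolation=cv2.INTER_CUBIC)]))
E
```

```text
side 237 y [-37.3  29.4] z [ 4.3 59.7] back x [-31.4 -28. ] yawslope [ 1.0000e-03 -2.7428e+01]
side 240 y [-36.3  33.7] z [ 4.3 59.5] back x [-31.2 -27.6] yawslope [-4.0000e-03 -2.7296e+01]
[-8.8  -1.35  2.87] [601.17595806 -13.25542117  14.39983558] [ 3.14090763 -0.00503465 -2.91121184] 59.763912102984676 30.00117838382721
sl 175 c [484.8 294.7] mean [484.2 293.9 139.1] size [33.6 35.1] ang 12.8
```

View pics/fin.png

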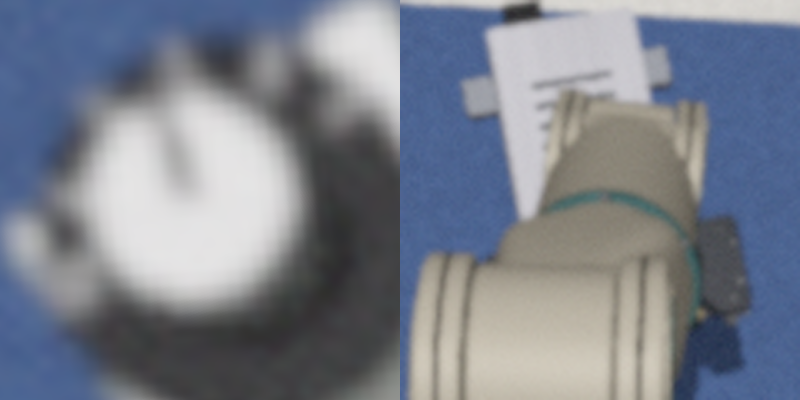

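Emit:
send_rows(
  moves=[
    {"x": 0.003,"y": 0.0007,"z": 0.001,"wx": 0,"wy": 0,"wz": 0,"claw": -1},
    {"x": 0.003,"y": 0.0007,"z": 0.001,"wx": 0,"wy": 0,"wz": 0,"claw": -1},
    {"x": 0.003,"y": 0.0007,"z": 0.001,"wx": 0,"wy": 0,"wz": 0,"claw": -1},
    {"x": 0.003,"y": 0.0007,"z": 0.001,"wx": 0,"wy": 0,"wz": 0,"claw": -1},
    {"x": 0.003,"y": 0.0007,"z": 0.001,"wx": 0,"wy": 0,"wz": 0,"claw": -1},
    {"x": 0.003,"y": 0.0007,"z": 0.001,"wx": 0,"wy": 0,"wz": 0,"claw": -1},
    {"x": 0.003,"y": 0.0007,"z": 0.001,"wx": 0,"wy": 0,"wz": 0,"claw": -1},
    {"x": 0.003,"y": 0.0007,"z": 0.001,"wx": 0,"wy": 0,"wz": 0,"claw": -1},
    {"x": 0.003,"y": 0.0007,"z": 0.001,"wx": 0,"wy": 0,"wz": 0,"claw": -1},
    {"x": 0.003,"y": 0.0007,"z": 0.001,"wx": 0,"wy": 0,"wz": 0,"claw": -1},
    {"x": 0.003,"y": 0.0007,"z": 0.001,"wx": 0,"wy": 0,"wz": 0,"claw": -1},
    {"x": 0.003,"y": 0.0007,"z": 0.001,"wx": 0,"wy": 0,"wz": 0,"claw": -1},
    {"x": 0.003,"y": 0.0007,"z": 0.001,"wx": 0,"wy": 0,"wz": 0,"claw": -1},
    {"x": 0.003,"y": 0.0007,"z": 0.001,"wx": 0,"wy": 0,"wz": 0,"claw": -1},
    {"x": 0.003,"y": 0.0007,"z": 0.001,"wx": 0,"wy": 0,"wz": 0,"claw": -1},
  ],
)

```text
time_s: 15.85
tcp_pos: [601.6, -13.2, 14.4]
tcp_rot: [3.141, -0.006, -2.911]
ft_force: [-9.0, -1.6, 0.5]
width: 59.8
finger_force: 30.0
```

```bash
python3 -c "
from plant import r
o=r.observe();print(o['ft_force'],o['width']);print(r.close_job())"
```

```text
[-8.9652458  -1.58516029  0.53444295] 59.8218875778287
the job is handed in; nothing more can be done
None
```

I handed the job in with the sleeve at 4 and the black fan held against the rubber frame at about 9 N by the wrist sensor, square, centred and at bench level by my measurements; no verdict came back.

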